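# Open the child-proof jar of contact cleaner

### The job

The jar of contact cleaner held in the vice has a child-proof lid: keep the lid pressed down, turn it anticlockwise until it comes free, and lift it off without ever forcing it. Set the lid down gently, top side up, in the large compartment of the parts tray and let go of it, leaving the other things on the bench where they are.

Things in the scene. Friction and masses are not known exactly. Their poses are not given: they have to be found in the camera images.
- lid_centre (a point): Centre of the white ribbed lid (54 mm across, 28 mm high, 50 g), half-way up; z points out of its top. It is in two pieces: a hidden inner cap, to which this point and its axes belong, and an outer shell, which is all one can grip. Not pressed, the shell just spins idly. Grip it by its upper half, so that the fingertips do not stand below its lower edge.
- lid_top (a point): Middle of the lid's flat top, 14 mm above lid_centre. Pressed, the shell sinks up to 4.3 mm against a spring (2 N at first, 8 N fully down); beyond 1.5 mm its lugs can drop between the inner cap's. If lug meets lug it stops at 1.5 mm and drops in when turned. Pressed with 6 to 12 N and turned, it takes hold somewhere in the first 60 degrees: where is hidden and differs each time.
- lid: The whole lid; origin at the centre of its lower edge, z up. Once the shell has hold, kept pressed, it turns the inner cap against light friction (0.03 to 0.15 N m). Let up, it loses hold and the inner cap stays where it was turned to; turn back some 10 degrees before pressing again, so that the lugs drop in again. Thin plastic: no more than 40 N may act between lid and jar, pressing or pulling.
- jar_mouth (a point): Middle of the jar's rim, under the lid, 137 mm above the bench; neck 38 mm wide, bayonet ledges to 44 mm. The inner cap can be lifted out after 17 to 31 degrees of its own anticlockwise turn; turned further it locks again under the next ledges. Still locked, it rises 1 mm and then holds: feel with a light pull, press and turn on a little. The lid's lower edge starts 14 mm below here.
- jar: Square white jar, 60 x 60 mm, nipped in a blue drill-press vice; all one, fixed. Origin on the bench under the jar's middle. The vice is up to 64 mm high and 100 mm wide; it reaches 98 mm to +x, and its screw 185 mm to -x. The lid's lower edge is at 123 mm height; outside the lid's edge the sloping shoulder is below 111 mm.
- tray: A shallow aluminium parts tray fixed to the bench, 150 mm along its x, 210 mm along its y, rim 18 mm high and 3 mm thick, floor 3 mm above the bench; origin on the bench below its middle. A 16 mm high divider at y = +48 mm parts a narrow compartment of crimps (towards +y) from the large empty one.
- tray_in (a point): Middle of the floor of the tray's large compartment (144 mm along x by 147 mm along y inside), 3 mm above the bench. The lid goes anywhere flat on this floor, top up.
- mug: White mug, 80 mm diameter, 92 mm high, handle to its +y; loose; leave alone. Origin at the centre of its foot.
- kettle_base: Dismantled kettle base, pale green disc 156 mm across and 42 mm high with a black switch on top; loose; leave alone. Origin at the centre of its underside.
- screwdriver: Screwdriver 190 mm long lying along its x; loose; leave alone. Origin on the bench below it.
- oil_bottle: Small oil bottle, 34 mm diameter, 85 mm high; loose; leave alone. Origin at the centre of its foot.
Mind the look-alikes: they are no part of the job. Of the things like the lid, leave any that is brown or yellow; of the rest the larger one is meant.

How it is judged:
By the outcome, as a careful person would: the job done as asked, in the order asked, and still so for the second after the job is handed in, with the robot touching nothing.
It also fails if it takes over 64 s, if anything falls off the work surface, if the arm or the gripper's body presses on something with over 40 N, if the wrist force passes 120 N, or if a joint passes its speed limit or range.

### The arm

A 6-joint arm with a two-finger parallel gripper is mounted at the origin on the work surface. World frame = base frame: x ahead of the robot, y to its left, z up, the work surface at z = 0. Lengths are in m, angles in rad, forces in N, time in s.
With the tool pointing down it reaches from about 0.25 to 0.775 m from the base axis. Payload 4 kg.
Tool frame: the origin (TCP) lies where the fingers leave the gripper's body, on its centre line; the fingertips stand 97 mm ahead of it and the grasp point (between the pads) lies 78 mm ahead of it; z points along the fingers, x is the direction in which the jaws open and shut, and the axes are right-handed (so a half turn about z gives the same grasp; the last joint's range is limited). The gripper opens to 94 mm and grips with 3 to 60 N. Pads are 16 mm wide; open, the fingers measure 119 mm over their backs; the gripper's body (75 mm by 177 mm) begins 78 mm behind the grasp point.
Start: joints at [-1.352, 0.087, 1.371, -0, 1.684, -0.103], TCP at [0.174, -0.522, 0.303] pointing down, gripper open.
Joint ranges: [-3.1, 3.1], [-0.76, 2.03], [0.27, 2.55], [-1.08, 4.22], [0.17, 2.65], [-2.57, 2.57]. Speed limits (rad/s): [2.79, 2.79, 3.14, 3.14, 3.14, 3.14].

### API

Orientations are given as [roll, pitch, yaw] about the fixed x, y, z axes, in that order (R = Rz(yaw) Ry(pitch) Rx(roll)).
In Python, from bench import * gives the robot as it stands.
- The arm moves only by the tool jog_arm, never from a script. Its argument "moves" is a list of rows, each a list of 7 numbers: the turn, a rotation vector about the world's x, y, z in rad, then the shift along the world's x, y, z in mm, then the finger opening in mm, from 0 to 94. In form: [[rx, ry, rz, tx, ty, tz, fingers], ...]. A call has 1 to 12 rows; each row shifts and turns the commanded pose from where the row before left it; what a row does not reach is not made up. A row lasts 1/8 s, in which the tool goes at most 62.5 mm and 10.7 degrees, less where a joint would pass 70% of its speed; a pose out of reach is approached as far as the arm can. A call is refused whole if a number of a shift passes 62.5 or a number of a turn 0.188, either way. A call with a gripper value outside its range is refused whole. The fingers move at their own pace and stop on an object; the grip force is fixed at half the most. Time passes only in rows, so rows that do not move let the fingers close. It gives the time, the measured TCP pose, the force and the opening at its end, in the units of the state.
- get_obs(): the state, without advancing time (a new reading comes with each control period).
- snapshot(name): name is "scene" or "top" or "wrist"; returns the picture (384x512x3 uint8, red, green, blue); there is no depth.
- get_calibration(name): a dict with "camera_matrix" (3x3 intrinsics, pixels), "R" (3x3) and "t" (3): a world point X has camera coordinates R X + t. Camera axes: x right, y down, z forward; pixel columns grow to the right and rows downward; lengths in m; the calibration is good to about 2 mm. A picture is of the moment at which its call begins: read the wrist's pose just before it. get_calibration takes no time and is no camera call; for the wrist camera it gives the pose at the moment of the call.
- close_job(): hands the job in, once; it reports no verdict.
Trained networks look in the newest picture that a camera, given by its name, has taken for a name from the list of things; names that differ only in an ending like _2 or _b are one class to them, and where a whole thing is asked for, a point or a joint stands for the part that bears it (a point fixed in the world has none). Each returns a list of dicts, best first, with "conf" (0 to 1); they miss things now and then, are a little off and sometimes report something else, mostly with a low value. They report only what shows in the picture. A call takes as long as a camera call. They do not tell look-alikes from the thing itself.
- look_for(label, camera): "bbox" ([left, top, right, bottom] in pixels, round what is visible of it).
The state is a dict: "time": time; "joint_positions": joint angles; "qvel": joint speeds; "joint_torque": joint torques, N m; "tool_pos": TCP position; "ee_rot": TCP orientation; "wrist_force": force on the tool from outside, world axes, zero at the start; "wrist_torque": the same for the moment, N m; "width": finger opening in m.
Only numpy, scipy, OpenCV 4.12 (cv2) and the standard library are available. Lean on these libraries where they do the work, as an engineer would, in place of code of your own. Each camera call takes 0.05 s, during which the arm holds its last target.

## Working session

There is one attempt and no reset: what is moved stays moved. The work goes in short steps, Python scripts to look and compute and a tool call to move; the robot and the scene stay as the last step left them, time stands still between calls to the robot, and variables do not carry over. Pictures are saved under pics/ and viewed, and the job is handed in when it is done.

Besides the shell and the picture viewer there is one more tool, called after "Call:" by a JSON object that holds its "method" and its "body". jog_arm: Moves the arm, as the interface text tells. Its arguments: {"type":"object","properties":{"moves":{"type":"array","items":{"type":"array","items":{"type":"number"}}}},"required":["moves"]}

```bash
mkdir -p pics; python3 - <<'E'
from bench import *
import cv2
for n in ["scene","top"]:
    im=snapshot(n); cv2.imwrite(f"pics/{n}0.png",im[:,:,::-1])
    for l in ["lid","jar","tray","mug","kettle_base","oil_bottle","screwdriver"]:
        print(n,l,[(round(d['conf'],2),[int(v) for v in d['bbox']]) for d in look_for(l,n)])
    c=get_calibration(n); print(c)
o=get_obs(); print(o)
E
```

```text
scene lid [(0.77, [107, 266, 121, 287]), (0.67, [166, 166, 193, 192]), (0.64, [105, 233, 130, 258])]
scene jar [(0.63, [154, 178, 213, 268]), (0.62, [313, 213, 358, 271])]
scene tray [(0.56, [227, 157, 324, 211])]
scene mug [(0.86, [119, 257, 178, 332]), (0.36, [240, 250, 263, 290])]
scene kettle_base [(0.67, [350, 183, 418, 224])]
scene oil_bottle [(0.74, [242, 249, 265, 292]), (0.55, [349, 183, 418, 224])]
scene screwdriver [(0.57, [326, 230, 357, 271])]
{'camera_matrix': array([[418.0002669 ,   0.        , 261.76322268],
       [  0.        , 418.0002669 , 186.98538004],
       [  0.        ,   0.        ,   1.        ]]), 'R': array([[ 0.60882265,  0.79330573,  0.00100201],
       [ 0.42359736, -0.32402143, -0.84591689],
       [-0.67074604,  0.51543782, -0.53331379]]), 't': array([-0.38122348, -0.18507823,  1.3743599 ])}
top lid [(0.91, [332, 227, 355, 249]), (0.9, [286, 217, 312, 236]), (0.61, [231, 169, 244, 180]), (0.47, [348, 201, 360, 214])]
top jar [(0.87, [258, 187, 321, 297])]
top tray [(0.61, [152, 201, 231, 262])]
top mug [(0.65, [254, 185, 319, 299]), (0.64, [333, 137
[... 564 characters left out ...]
0.63814841,  0.99157943])}
{'time': 0.8, 'joint_positions': array([-1.35208114e+00,  8.71595709e-02,  1.37070093e+00, -4.33212925e-06,
        1.68362206e+00, -1.03067719e-01]), 'qvel': array([-0.00166489,  0.00010547, -0.00090832, -0.00298   , -0.00108225,
       -0.0017343 ]), 'joint_torque': array([-1.68258019e-03, -3.39997816e+01, -3.02577996e+01,  7.15881516e-02,
        2.33717618e-02,  2.11459104e-05]), 'tool_pos': array([ 0.17395303, -0.52176394,  0.30272752]), 'ee_rot': array([ 3.14157705e+00, -1.09065072e-04, -1.24901391e+00]), 'wrist_force': array([-0.65121665, -0.15463694, -0.15157973]), 'wrist_torque': array([-0.00195906,  0.01810361,  0.02245284]), 'width': 0.09386484276495136}
```

View pics/scene0.png

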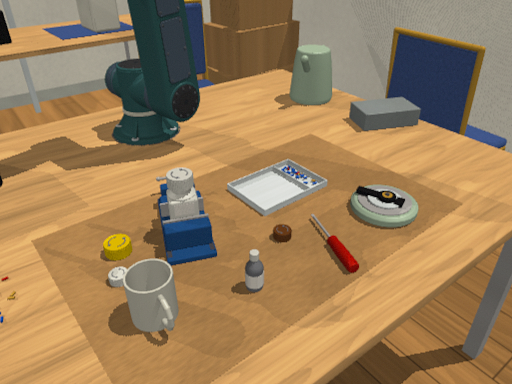

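View pics/top0.png

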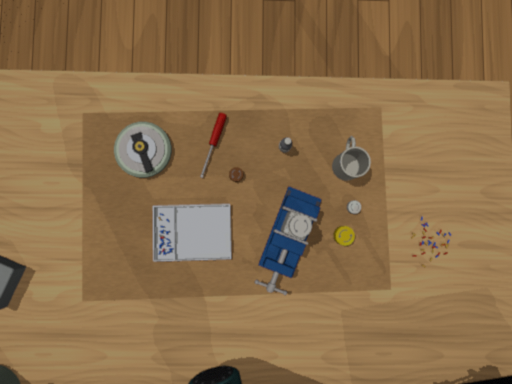

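```bash
python3 - <<'E'
import cv2
a=cv2.imread("pics/scene0.png")[140:340,90:370]; b=cv2.imread("pics/top0.png")[100:310,130:380]
cv2.imwrite("pics/sc_crop.png",cv2.resize(a,None,fx=2.8,fy=2.8,interpolation=2)); cv2.imwrite("pics/top_crop.png",cv2.resize(b,None,fx=2.8,fy=2.8,interpolation=2))
E
```

```text
(no output)
```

View pics/sc_crop.png

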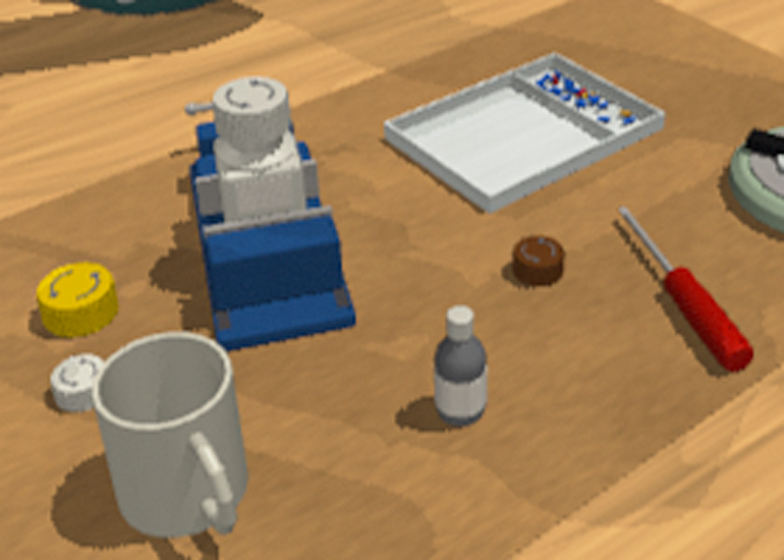

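View pics/top_crop.png

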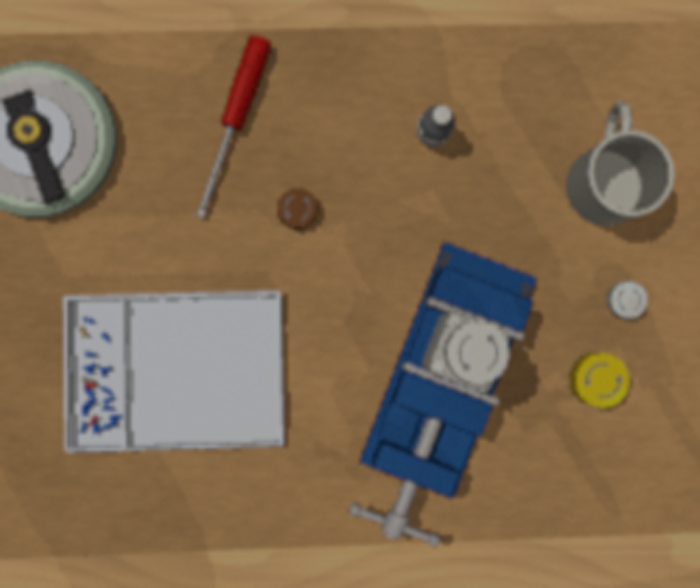

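Candidates for the lid, by pixel in the scene and top pictures:
- White lid on the jar: scene (179,176), top (300,226).
- Small white cap: scene (119,277), top (354,207).
- Yellow cap: scene (117,246), top (345,236).
- Brown cap: scene (282,232), top (236,174).

After leaving out the brown and yellow ones, the larger white one is the lid on the vice-held jar. The crops confirm this.

```bash
cat > h.py <<'E'
from bench import *
import cv2, numpy as np
def ray(n,px,z,c=None):
    c=c or get_calibration(n); K,R,t=c["camera_matrix"],c["R"],np.array(c["t"])
    d=R.T@np.linalg.inv(K)@np.array([px[0],px[1],1.]); C=-R.T@t
    return C+d*(z-C[2])/d[2]
def proj(n,X):
    c=get_calibration(n); p=c["camera_matrix"]@(c["R"]@np.array(X,float)+c["t"]); return p[:2]/p[2]
E
python3 - <<'E'
from h import *
print("lid top",ray("top",(300,226),.151),"scene",ray("scene",(179.3,173.2),.151))
f=lambda x,y:(x/2.8+130,y/2.8+100)
for n,p in dict(a=(128,297),b=(283,292),c=(284,446),d=(128,450),e=(65,298),g=(67,452)).items(): print("tray",n,ray("top",f(*p),.018))
g=lambda x,y:(x/2.8+90,y/2.8+140)
for p in [(387,128),(489,205),(664,115),(557,56)]: print("tray scene",ray("scene",g(*p),.018))
for p in [(445,245),(536,278),(455,495),(362,463)]: print("vice",ray("top",f(*p),.05))
print(get_calibration("wrist"))
E
```

```text
lid top [ 0.5553213  -0.15649967  0.151     ] scene [ 0.55458538 -0.15467583  0.151     ]
tray a [0.60431645 0.16417288 0.018     ]
tray b [0.61096407 0.0130592  0.018     ]
tray c [0.46114872 0.00990974 0.018     ]
tray d [0.45633106 0.16051342 0.018     ]
tray e [0.6026414  0.22515035 0.018     ]
tray g [0.45404486 0.21895088 0.018     ]
tray scene [0.4734661  0.01066394 0.018     ]
tray scene [0.62249375 0.01107009 0.018     ]
tray scene [0.60888064 0.22462808 0.018     ]
tray scene [0.46354542 0.22041918 0.018     ]
vice [ 0.65656831 -0.14242204  0.05      ]
vice [ 0.62591693 -0.2302729   0.05      ]
vice [ 0.41977947 -0.15279549  0.05      ]
vice [ 0.44914213 -0.06461677  0.05      ]
{'camera_matrix': array([[330.07273521,   0.        , 259.50546135],
       [  0.        , 330.07273521, 192.04522385],
       [  0.        ,   0.        ,   1.        ]]), 'R': array([[ 3.15483566e-01, -9.48931032e-01, -1.28676451e-04],
       [-9.16478324e-01, -3.04729425e-01,  2.59244015e-01],
       [-2.46043903e-01, -8.16692972e-02, -9.65811847e-01]]), 't': array([-0.55012727, -0.02665899,  0.38974683])}
```

Call:
{"method": "jog_arm", "body": {"moves": [[0,0,0,32,31,0,94],[0,0,0,32,31,0,94],[0,0,0,32,31,0,94],[0,0,0,32,31,0,94],[0,0,0,32,31,0,94],[0,0,0,32,31,0,94],[0,0,0,32,31,0,94],[0,0,0,32,31,0,94],[0,0,0,32,31,0,94],[0,0,0,32,31,0,94],[0,0,0,32,31,0,94],[0,0,0,29,25,0,94]]}}

```text
time: 2.3
tool_pos: [0.556, -0.1544, 0.3028]
ee_rot: [-3.141, -0.0, -1.248]
wrist_force: [-0.1, -0.6, 0.0]
width: 0.0941
```

Call:
{"method": "jog_arm", "body": {"moves": [[0,0,0,0,0,0,94],[0,0,0,0,0,0,94]]}}

```text
time: 2.55
tool_pos: [0.5546, -0.1561, 0.3026]
ee_rot: [3.141, -0.0, -1.249]
wrist_force: [-0.7, 0.9, 0.1]
width: 0.094
```

```bash
python3 - <<'E'
from h import *
o=get_obs();print(o['tool_pos'],o['ee_rot'],o['wrist_force'],o['joint_positions'])
im=snapshot("wrist");cv2.imwrite("pics/w1.png",im[:,:,::-1])
print(look_for("lid","wrist"))
im=snapshot("scene");cv2.imwrite("pics/s1.png",im[:,:,::-1])
print(proj("wrist",(.555,-.1555,.151)))
E
```

```text
[ 0.55458796 -0.1561173   0.30257368] [ 3.14073713e+00 -2.64799022e-04 -1.24910823e+00] [-0.67708744  0.93016864  0.13074428] [-3.72466814e-01  1.45932257e-01  1.30619264e+00 -7.56196849e-04
  1.68995587e+00  8.76551816e-01]
[{'bbox': [344.7, 207.4, 390.8, 244.3], 'conf': 0.93}, {'bbox': [395.1, 157.8, 431.9, 194.8], 'conf': 0.83}, {'bbox': [225.8, 167.5, 298.5, 242.2], 'conf': 0.71}]
[258.02209667 206.8932818 ]
```

View pics/w1.png

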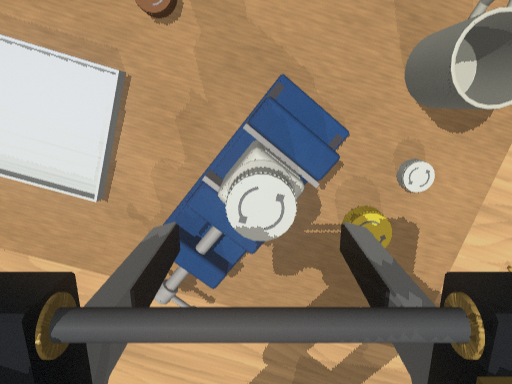

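The wrist picture shows the lid's top disc at about (261,207). The model projected it to (258,207), so it is well centred, within roughly 2 mm. I'll work out the ray and check that the lid doesn't hide anything.

```bash
python3 - <<'E'
from h import *
print(ray("wrist",(261.3,207),.151), ray("wrist",(261.3,207+3),.151))
im=cv2.imread("pics/w1.png")[140:270,190:330]; cv2.imwrite("pics/w1c.png",cv2.resize(im,None,fx=4,fy=4,interpolation=2))
E
```

```text
[ 0.55568107 -0.15782313  0.151     ] [ 0.55347288 -0.15855674  0.151     ]
```

View pics/w1c.png

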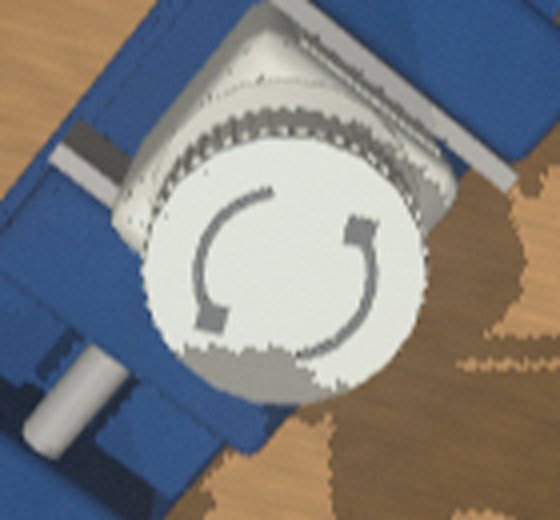

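Call:
{"method": "jog_arm", "body": {"moves": [[0,0,0,0.3,-1,-16,94],[0,0,0,0,0,-16,94],[0,0,0,0,0,-16,94],[0,0,0,0,0,-16,94],[0,0,0,0,0,-10,94],[0,0,0,0,0,-5,94],[0,0,0,0,0,0,94]]}}

```text
time: 3.58
tool_pos: [0.5553, -0.1567, 0.2235]
ee_rot: [3.141, 0.0, -1.249]
wrist_force: [0.4, 0.7, 0.1]
width: 0.0938
```

Call:
{"method": "jog_arm", "body": {"moves": [[0,0,0,0,0,0,75],[0,0,0,0,0,0,60],[0,0,0,0,0,0,58]]}}

```text
time: 3.95
tool_pos: [0.5554, -0.1568, 0.2241]
ee_rot: [-3.141, -0.001, -1.249]
wrist_force: [0.4, -0.3, -0.5]
width: 0.0673
```

```bash
python3 - <<'E'
from h import *
o=get_obs();print(o['tool_pos'],o['ee_rot'],o['wrist_force'],o['width'])
im=snapshot("wrist");cv2.imwrite("pics/w2.png",im[:,:,::-1])
im=snapshot("scene");cv2.imwrite("pics/s2.png",cv2.resize(im[120:280,100:260,::-1],None,fx=3.5,fy=3.5,interpolation=2))
E
```

```text
[ 0.55538469 -0.15682987  0.22414468] [-3.14100998e+00 -6.14828816e-04 -1.24900483e+00] [ 0.38495166 -0.25811173 -0.526148  ] 0.06728563627476608
```

View pics/w2.png

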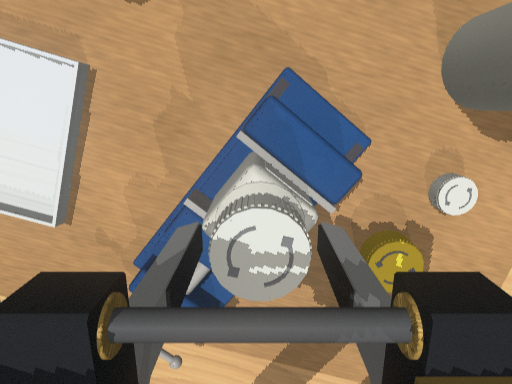

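View pics/s2.png

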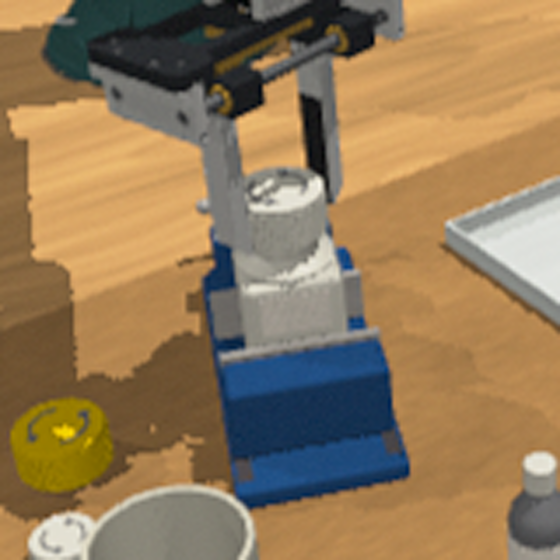

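```bash
python3 - <<'E'
from h import *
print(ray("wrist",(259.5,252),.151),proj("wrist",(.5554,-.1568,.151)))
im=cv2.imread("pics/w2.png")[180:320,180:340]; cv2.imwrite("pics/w2c.png",cv2.resize(im,None,fx=4,fy=4,interpolation=2))
E
```

```text
[ 0.55750088 -0.15623796  0.151     ] [259.24506234 255.92870076]
```

View pics/w2c.png

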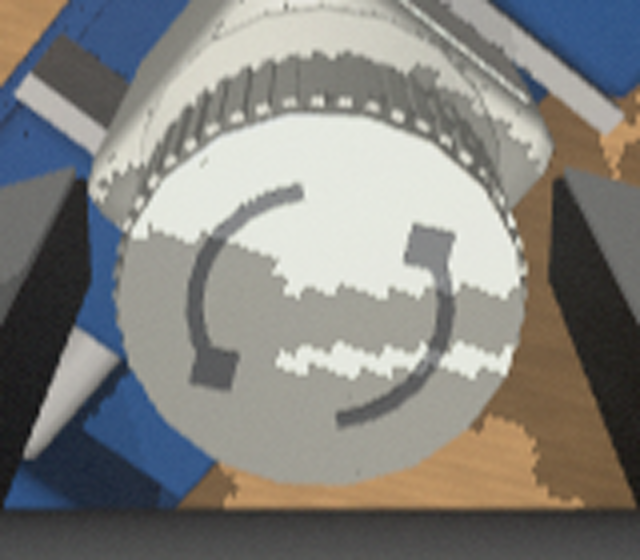

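The lid is centred between the jaws, with the disc at about (260,254) against a prediction of (259,256). Closing now.

Call:
{"method": "jog_arm", "body": {"moves": [[0,0,0,0.4,0,0,45],[0,0,0,0,0,0,45],[0,0,0,0,0,0,45],[0,0,0,0,0,0,45],[0,0,0,0,0,0,45]]}}

```text
time: 4.68
tool_pos: [0.5556, -0.1568, 0.2238]
ee_rot: [3.142, -0.0, -1.249]
wrist_force: [-0.1, 0.0, 0.7]
width: 0.0533
```

Call:
{"method": "jog_arm", "body": {"moves": [[0,0,0,0,0,-1,45],[0,0,0,0,0,0,45]]}}

```text
time: 4.92
tool_pos: [0.5556, -0.1568, 0.2231]
ee_rot: [-3.141, -0.0, -1.249]
wrist_force: [-0.9, 0.2, 2.8]
width: 0.0532
```

```bash
python3 - <<'E'
from h import *
o=get_obs();print(o['tool_pos'],o['ee_rot'],o['wrist_force'],o['wrist_torque'],o['width'])
E
```

```text
[ 0.55564457 -0.15678033  0.22308028] [-3.14139202e+00 -2.91444616e-04 -1.24901268e+00] [-0.89702809  0.24552316  2.82085856] [ 0.04799952  0.25173709 -0.03761605] 0.053164944559026595
```

Call:
{"method": "jog_arm", "body": {"moves": [[0,0,0,0,0,-1,45],[0,0,0,0,0,0,45]]}}

```text
time: 5.18
tool_pos: [0.5557, -0.1568, 0.2221]
ee_rot: [-3.141, -0.0, -1.249]
wrist_force: [-2.0, 0.5, 4.4]
width: 0.0531
```

Call:
{"method": "jog_arm", "body": {"moves": [[0,0,0,0,0,-0.7,45],[0,0,0,0,0,0,45]]}}

```text
time: 5.42
tool_pos: [0.5557, -0.1568, 0.2214]
ee_rot: [-3.141, -0.0, -1.249]
wrist_force: [-0.9, 0.0, 4.5]
width: 0.0532
```

Call:
{"method": "jog_arm", "body": {"moves": [[0,0,0,0,0,-1,45],[0,0,0,0,0,0,45]]}}

```text
time: 5.68
tool_pos: [0.5557, -0.1568, 0.2206]
ee_rot: [-3.141, -0.0, -1.249]
wrist_force: [-2.1, 1.0, 6.3]
width: 0.0533
```

Call:
{"method": "jog_arm", "body": {"moves": [[0,0,0,0,0,-0.7,45],[0,0,0,0,0,0,45]]}}

```text
time: 5.92
tool_pos: [0.5557, -0.1568, 0.2202]
ee_rot: [-3.141, -0.001, -1.249]
wrist_force: [-2.4, 0.9, 6.4]
width: 0.0531
```

Call:
{"method": "jog_arm", "body": {"moves": [[0,0,0,0,0,-0.8,45],[0,0,0,0,0,0,45]]}}

```text
time: 6.18
tool_pos: [0.5557, -0.1568, 0.2196]
ee_rot: [-3.141, -0.001, -1.249]
wrist_force: [-2.7, 1.0, 7.4]
width: 0.0532
```

Call:
{"method": "jog_arm", "body": {"moves": [[0,0,0.05,0,0,0,45],[0,0,0.05,0,0,0,45],[0,0,0.05,0,0,0,45]]}}

```text
time: 6.55
tool_pos: [0.5557, -0.1567, 0.2197]
ee_rot: [-3.141, -0.001, -1.097]
wrist_force: [-3.1, 0.7, 7.8]
width: 0.0536
```

```bash
python3 - <<'E'
from h import *
o=get_obs();print(o['tool_pos'],o['ee_rot'],o['wrist_force'],o['wrist_torque'],o['width'])
E
```

```text
[ 0.55565409 -0.15671224  0.21967007] [-3.14102351e+00 -5.97220276e-04 -1.09728357e+00] [-3.05331639  0.65781959  7.84068924] [ 0.24191604  0.47783044 -0.01109706] 0.05357176221536088
```

Call:
{"method": "jog_arm", "body": {"moves": [[0,0,0.05,0,0,-0.6,45],[0,0,0.05,0,0,0,45]]}}

```text
time: 6.8
tool_pos: [0.5556, -0.1567, 0.2194]
ee_rot: [-3.141, -0.001, -0.997]
wrist_force: [-3.1, 1.3, 8.3]
width: 0.0532
```

```bash
cat > o.py <<'E'
from bench import *
o=get_obs();print(o['tool_pos'].round(4),o['ee_rot'][2].round(3),o['wrist_force'].round(1),o['wrist_torque'].round(3),o['width'].round(4),o['joint_positions'][5].round(3),o['joint_torque'][5].round(3))
E
python3 o.py
```

```text
Traceback (most recent call last):
  File "o.py", line 2, in <module>
    o=get_obs();print(o['tool_pos'].round(4),o['ee_rot'][2].round(3),o['wrist_force'].round(1),o['wrist_torque'].round(3),o['width'].round(4),o['joint_positions'][5].round(3),o['joint_torque'][5].round(3))
                                                                                                                          ^^^^^^^^^^^^^^^^
AttributeError: 'float' object has no attribute 'round'
```

Call:
{"method": "jog_arm", "body": {"moves": [[0,0,0.05,0,0,0,45],[0,0,0.05,0,0,0,45]]}}

```text
time: 7.05
tool_pos: [0.5556, -0.1566, 0.2194]
ee_rot: [-3.141, -0.001, -0.897]
wrist_force: [-3.0, 1.8, 9.5]
width: 0.0532
```

```bash
python3 o.py
```

```text
Traceback (most recent call last):
  File "o.py", line 2, in <module>
    o=get_obs();print(o['tool_pos'].round(4),o['ee_rot'][2].round(3),o['wrist_force'].round(1),o['wrist_torque'].round(3),o['width'].round(4),o['joint_positions'][5].round(3),o['joint_torque'][5].round(3))
                                                                                                                          ^^^^^^^^^^^^^^^^
AttributeError: 'float' object has no attribute 'round'
```

```bash
sed -i "s/o\['width'\].round(4)/round(o['width'],4)/" o.py; python3 o.py
```

```text
[ 0.5556 -0.1566  0.2194] -0.897 [-3.   1.8  9.5] [ 0.266  0.698 -0.007] 0.0532 0.524 0.327
```

Call:
{"method": "jog_arm", "body": {"moves": [[0,0,0.05,0,0,0,45],[0,0,0.05,0,0,0,45]]}}

```text
time: 7.3
tool_pos: [0.5555, -0.1566, 0.2194]
ee_rot: [-3.141, -0.0, -0.797]
wrist_force: [-3.5, 1.5, 9.6]
width: 0.0532
```

```bash
python3 o.py
```

```text
[ 0.5555 -0.1566  0.2194] -0.797 [-3.5  1.5  9.6] [0.272 0.69  0.042] 0.0532 0.424 0.327
```

Call:
{"method": "jog_arm", "body": {"moves": [[0,0,0.05,0,0,0,45],[0,0,0.05,0,0,0,45]]}}

```text
time: 7.55
tool_pos: [0.5561, -0.1568, 0.2195]
ee_rot: [-3.14, -0.002, -0.697]
wrist_force: [-1.2, -0.3, 7.7]
width: 0.0534
```

```bash
python3 o.py
```

```text
[ 0.5561 -0.1568  0.2195] -0.697 [-1.2 -0.3  7.7] [ 0.147  0.244 -0.009] 0.0534 0.324 0.298
```

Call:
{"method": "jog_arm", "body": {"moves": [[0,0,0.05,0,0,0,45],[0,0,0.05,0,0,0,45]]}}

```text
time: 7.8
tool_pos: [0.5562, -0.1567, 0.2194]
ee_rot: [-3.141, -0.002, -0.597]
wrist_force: [-1.0, 0.9, 7.9]
width: 0.0531
```

```bash
python3 o.py
```

```text
[ 0.5562 -0.1567  0.2194] -0.597 [-1.   0.9  7.9] [ 0.219  0.368 -0.052] 0.0531 0.224 0.282
```

Call:
{"method": "jog_arm", "body": {"moves": [[0,0,0.04,0,0,0,45]]}}

```text
time: 7.92
tool_pos: [0.5562, -0.1567, 0.2195]
ee_rot: [-3.141, -0.002, -0.558]
wrist_force: [-0.6, 0.7, 7.2]
width: 0.0535
```

```bash
python3 o.py
```

```text
[ 0.5562 -0.1567  0.2195] -0.558 [-0.6  0.7  7.2] [ 0.169  0.272 -0.04 ] 0.0535 0.185 0.199
```

Call:
{"method": "jog_arm", "body": {"moves": [[0,0,0.04,0,0,0,45]]}}

```text
time: 8.05
tool_pos: [0.5562, -0.1567, 0.2194]
ee_rot: [-3.141, -0.002, -0.518]
wrist_force: [-1.5, 0.5, 8.0]
width: 0.0532
```

```bash
python3 o.py
```

```text
[ 0.5562 -0.1567  0.2194] -0.518 [-1.5  0.5  8. ] [ 0.179  0.359 -0.053] 0.0532 0.145 0.212
```

Call:
{"method": "jog_arm", "body": {"moves": [[0,0,0.04,0,0,0,45]]}}

```text
time: 8.18
tool_pos: [0.5562, -0.1567, 0.2195]
ee_rot: [-3.141, -0.002, -0.478]
wrist_force: [-1.8, 1.8, 8.2]
width: 0.0533
```

```bash
python3 o.py
```

```text
[ 0.5562 -0.1567  0.2195] -0.478 [-1.8  1.8  8.2] [ 0.202  0.366 -0.074] 0.0533 0.105 0.211
```

Call:
{"method": "jog_arm", "body": {"moves": [[0,0,0.04,0,0,0,45]]}}

```text
time: 8.3
tool_pos: [0.5561, -0.1566, 0.2194]
ee_rot: [-3.141, -0.002, -0.438]
wrist_force: [-2.5, 0.9, 8.0]
width: 0.0536
```

```bash
python3 o.py
```

```text
[ 0.5561 -0.1566  0.2194] -0.438 [-2.5  0.9  8. ] [ 0.291  0.421 -0.069] 0.0536 0.065 0.211
```

Call:
{"method": "jog_arm", "body": {"moves": [[0,0,0.04,0,0,0,45]]}}

```text
time: 8.43
tool_pos: [0.5561, -0.1566, 0.2195]
ee_rot: [-3.141, -0.002, -0.398]
wrist_force: [-1.3, 0.9, 8.5]
width: 0.0536
```

```bash
python3 o.py
```

```text
[ 0.5561 -0.1566  0.2195] -0.398 [-1.3  0.9  8.5] [ 0.225  0.424 -0.06 ] 0.0536 0.025 0.211
```

Call:
{"method": "jog_arm", "body": {"moves": [[0,0,0.04,0,0,0,45]]}}

```text
time: 8.55
tool_pos: [0.5561, -0.1566, 0.2195]
ee_rot: [-3.141, -0.002, -0.358]
wrist_force: [-1.6, 1.5, 8.6]
width: 0.0535
```

```bash
python3 o.py
```

```text
[ 0.5561 -0.1566  0.2195] -0.358 [-1.6  1.5  8.6] [ 0.273  0.318 -0.069] 0.0535 -0.015 0.208
```

Call:
{"method": "jog_arm", "body": {"moves": [[0,0,0.04,0,0,0,45],[0,0,0.03,0,0,0,45]]}}

```text
time: 8.8
tool_pos: [0.5561, -0.1566, 0.2195]
ee_rot: [-3.141, -0.002, -0.288]
wrist_force: [-1.6, 1.7, 8.4]
width: 0.0533
```

```bash
python3 o.py
```

```text
[ 0.5561 -0.1566  0.2195] -0.288 [-1.6  1.7  8.4] [ 0.233  0.418 -0.032] 0.0533 -0.085 0.127
```

Call:
{"method": "jog_arm", "body": {"moves": [[0,0,0,0,0,1.5,45],[0,0,0,0,0,1.5,45],[0,0,0,0,0,1.2,45],[0,0,0,0,0,1.0,45],[0,0,0,0,0,0,45]]}}

```text
time: 9.43
tool_pos: [0.556, -0.1567, 0.2229]
ee_rot: [-3.141, -0.001, -0.289]
wrist_force: [1.4, 1.1, 2.3]
width: 0.0532
```

Call:
{"method": "jog_arm", "body": {"moves": [[0,0,0,0,0,1,45],[0,0,0,0,0,0,45]]}}

```text
time: 9.68
tool_pos: [0.5555, -0.1569, 0.2237]
ee_rot: [3.141, 0.0, -0.289]
wrist_force: [0.5, -0.7, 1.7]
width: 0.0532
```

Call:
{"method": "jog_arm", "body": {"moves": [[0,0,0,0,0,1,45],[0,0,0,0,0,0,45]]}}

```text
time: 9.93
tool_pos: [0.5551, -0.1567, 0.2242]
ee_rot: [3.141, 0.002, -0.289]
wrist_force: [0.3, -0.1, -0.3]
width: 0.0536
```

Call:
{"method": "jog_arm", "body": {"moves": [[0,0,0,0,0,0.7,45],[0,0,0,0,0,0,45]]}}

```text
time: 10.18
tool_pos: [0.5555, -0.1568, 0.2256]
ee_rot: [3.142, 0.0, -0.289]
wrist_force: [-0.2, 0.1, -0.3]
width: 0.0532
```

Call:
{"method": "jog_arm", "body": {"moves": [[0,0,0,0,0,0.7,45],[0,0,0,0,0,0,45]]}}

```text
time: 10.42
tool_pos: [0.5557, -0.1568, 0.2266]
ee_rot: [3.142, -0.0, -0.289]
wrist_force: [0.3, -0.5, -0.9]
width: 0.0532
```

Call:
{"method": "jog_arm", "body": {"moves": [[0,0,0,0,0,0.7,45],[0,0,0,0,0,0,45]]}}

```text
time: 10.68
tool_pos: [0.5557, -0.1568, 0.2273]
ee_rot: [3.142, -0.0, -0.289]
wrist_force: [0.3, 0.2, 0.7]
width: 0.0534
```

Risen 3.5 mm with no pull, so it has come free. Lifting on gently.

Call:
{"method": "jog_arm", "body": {"moves": [[0,0,0,0,0,1,45],[0,0,0,0,0,1,45],[0,0,0,0,0,1,45],[0,0,0,0,0,0,45]]}}

```text
time: 11.18
tool_pos: [0.5557, -0.1568, 0.2304]
ee_rot: [3.142, -0.0, -0.289]
wrist_force: [0.0, -0.7, -0.5]
width: 0.0533
```

Call:
{"method": "jog_arm", "body": {"moves": [[0,0,0,0,0,2,45],[0,0,0,0,0,3,45],[0,0,0,0,0,4,45],[0,0,0,0,0,4,45]]}}

```text
time: 11.68
tool_pos: [0.5557, -0.1568, 0.2436]
ee_rot: [3.142, -0.0, -0.289]
wrist_force: [-0.4, -0.6, 0.1]
width: 0.0535
```

Call:
{"method": "jog_arm", "body": {"moves": [[0,0,0,0,0,8,45],[0,0,0,0,0,12,45],[0,0,0,0,0,16,45],[0,0,0,0,0,16,45],[0,0,0,0,0,8,45],[0,0,0,0,0,0,45]]}}

```text
time: 12.42
tool_pos: [0.5559, -0.1569, 0.3043]
ee_rot: [3.141, -0.002, -0.289]
wrist_force: [-0.8, 0.6, -0.5]
width: 0.0532
```

```bash
python3 - <<'E'
from h import *
im=snapshot("wrist");cv2.imwrite("pics/w3.png",im[:,:,::-1])
im=snapshot("scene");cv2.imwrite("pics/s3.png",cv2.resize(im[60:280,100:330,::-1],None,fx=2.6,fy=2.6,interpolation=2))
E
python3 o.py
```

```text
[ 0.5555 -0.1567  0.3027] -0.289 [-1.  -0.4 -0.7] [-0.009 -0.008 -0.083] 0.0531 -0.084 0.0
```

View pics/w3.png

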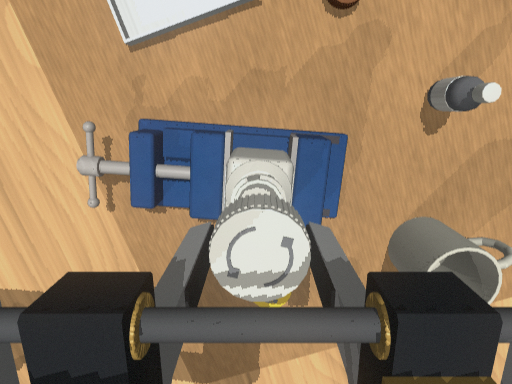

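View pics/s3.png

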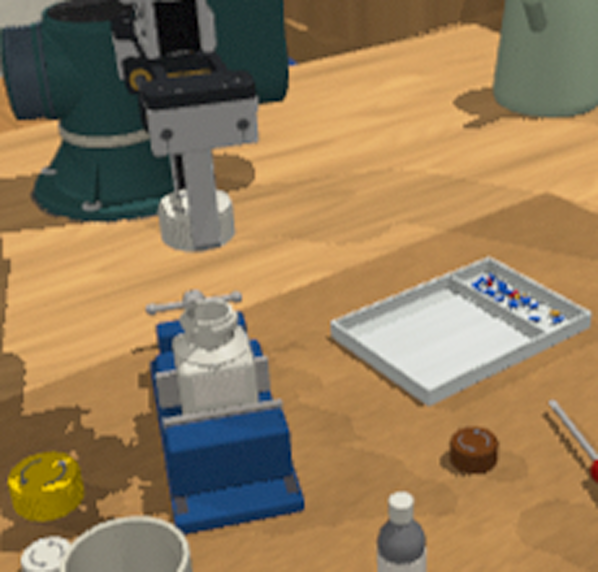

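The lid is off and held level in the jaws, at about (197,220) in the crop, and the jar's bare neck shows at (210,315). Moving over to the large compartment.

Call:
{"method": "jog_arm", "body": {"moves": [[0,0,0,-1,11,0,45],[0,0,0,-2,25,0,45],[0,0,0,-3,30,0,45],[0,0,0,-3,30,0,45],[0,0,0,-3,30,0,45],[0,0,0,-3,30,0,45],[0,0,0,-2,30,0,45],[0,0,0,-2,30,0,45],[0,0,0,-1,18,0,45],[0,0,0,0,8,0,45],[0,0,0,0,0,0,45]]}}

```text
time: 13.9
tool_pos: [0.5356, 0.0853, 0.303]
ee_rot: [3.141, 0.0, -0.289]
wrist_force: [0.4, 0.2, -0.8]
width: 0.0533
```

Call:
{"method": "jog_arm", "body": {"moves": [[0,0,0,0,0,-15,45],[0,0,0,0,0,-30,45],[0,0,0,0,0,-30,45],[0,0,0,0,0,-30,45],[0,0,0,0,0,-25,45],[0,0,0,0,0,-10,45],[0,0,0,0,0,0,45]]}}

```text
time: 14.78
tool_pos: [0.5352, 0.0847, 0.1622]
ee_rot: [3.141, 0.002, -0.29]
wrist_force: [-0.4, -0.7, -0.2]
width: 0.0537
```

```bash
python3 - <<'E'
from h import *
im=snapshot("top");cv2.imwrite("pics/t4.png",cv2.resize(im[150:310,120:340,::-1],None,fx=3,fy=3,interpolation=2))
im=snapshot("scene");cv2.imwrite("pics/s4.png",cv2.resize(im[60:280,150:380,::-1],None,fx=2.6,fy=2.6,interpolation=2))
E
python3 o.py
```

```text
[0.5362 0.085  0.1642] -0.289 [-0.1 -0.2 -1.4] [-0.019 -0.117  0.015] 0.0533 0.342 -0.001
```

View pics/t4.png

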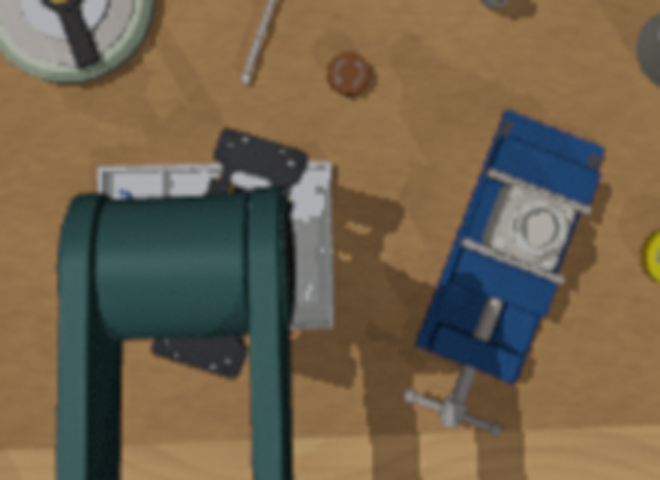

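View pics/s4.png

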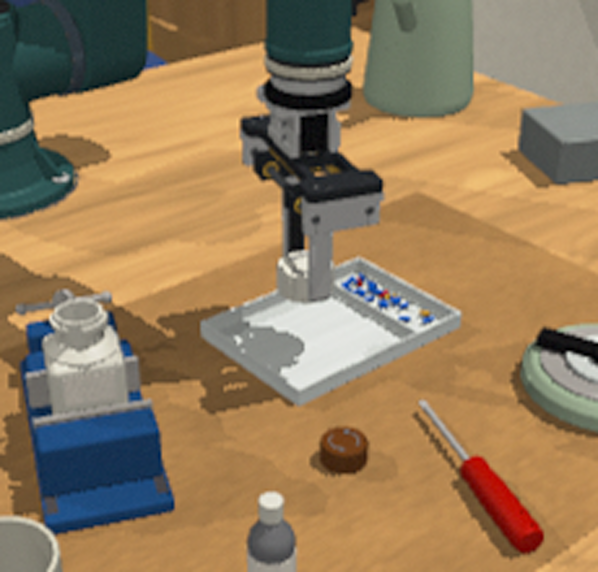

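The lid hangs over the large compartment, clear of the divider. Lowering it.

Call:
{"method": "jog_arm", "body": {"moves": [[0,0,0,0,0,-10,45],[0,0,0,0,0,-15,45],[0,0,0,0,0,-15,45],[0,0,0,0,0,-8,45],[0,0,0,0,0,-4,45],[0,0,0,0,0,0,45],[0,0,0,0,0,0,45]]}}

```text
time: 15.75
tool_pos: [0.536, 0.0853, 0.1117]
ee_rot: [-3.141, -0.001, -0.289]
wrist_force: [0.2, -0.1, -0.5]
width: 0.0532
```

```bash
python3 o.py
```

```text
[0.536  0.0853 0.1117] -0.289 [ 0.2 -0.1 -0.5] [-0.007 -0.041  0.043] 0.0532 0.342 -0.0
```

Call:
{"method": "jog_arm", "body": {"moves": [[0,0,0,0,0,-1,45],[0,0,0,0,0,-1,45],[0,0,0,0,0,-1,45],[0,0,0,0,0,0,45]]}}

```text
time: 16.25
tool_pos: [0.5356, 0.0852, 0.1081]
ee_rot: [3.141, 0.0, -0.289]
wrist_force: [-0.6, 0.3, -0.1]
width: 0.0535
```

Call:
{"method": "jog_arm", "body": {"moves": [[0,0,0,0,0,-1,45],[0,0,0,0,0,-1,45],[0,0,0,0,0,0,45]]}}

```text
time: 16.62
tool_pos: [0.5356, 0.0852, 0.1061]
ee_rot: [3.141, 0.0, -0.289]
wrist_force: [-0.4, -0.5, -0.9]
width: 0.0535
```

Call:
{"method": "jog_arm", "body": {"moves": [[0,0,0,0,0,-0.7,45],[0,0,0,0,0,0,45]]}}

```text
time: 16.88
tool_pos: [0.5356, 0.0852, 0.1054]
ee_rot: [3.142, 0.0, -0.289]
wrist_force: [-0.3, 0.1, -0.0]
width: 0.0535
```

Call:
{"method": "jog_arm", "body": {"moves": [[0,0,0,0,0,-0.7,45],[0,0,0,0,0,0,45]]}}

```text
time: 17.12
tool_pos: [0.5356, 0.0852, 0.1047]
ee_rot: [3.142, 0.0, -0.289]
wrist_force: [-1.0, -0.2, -1.6]
width: 0.0532
```

Call:
{"method": "jog_arm", "body": {"moves": [[0,0,0,0,0,-0.7,45],[0,0,0,0,0,0,45]]}}

```text
time: 17.38
tool_pos: [0.5356, 0.0852, 0.104]
ee_rot: [3.142, 0.0, -0.289]
wrist_force: [-0.3, -0.3, 0.1]
width: 0.0534
```

Call:
{"method": "jog_arm", "body": {"moves": [[0,0,0,0,0,-0.5,45],[0,0,0,0,0,0,45]]}}

```text
time: 17.62
tool_pos: [0.5357, 0.0852, 0.1038]
ee_rot: [-3.142, -0.0, -0.289]
wrist_force: [-1.2, -0.1, -0.4]
width: 0.0535
```

Call:
{"method": "jog_arm", "body": {"moves": [[0,0,0,0,0,-0.5,45],[0,0,0,0,0,0,45]]}}

```text
time: 17.88
tool_pos: [0.5357, 0.0852, 0.1034]
ee_rot: [-3.142, -0.0, -0.289]
wrist_force: [-1.4, -0.8, 2.1]
width: 0.0531
```

Call:
{"method": "jog_arm", "body": {"moves": [[0,0,0,0,0,-0.5,45],[0,0,0,0,0,0,45]]}}

```text
time: 18.12
tool_pos: [0.5357, 0.0852, 0.1028]
ee_rot: [-3.142, -0.0, -0.289]
wrist_force: [-1.9, 0.3, 2.9]
width: 0.0534
```

Contact at 2–3 N, at the height predicted. Releasing.

Call:
{"method": "jog_arm", "body": {"moves": [[0,0,0,0,0,0.5,56],[0,0,0,0,0,0,62],[0,0,0,0,0,0,70],[0,0,0,0,0,0,78],[0,0,0,0,0,0,78]]}}

```text
time: 18.75
tool_pos: [0.5356, 0.0852, 0.1031]
ee_rot: [3.142, -0.0, -0.289]
wrist_force: [1.0, -0.3, 0.5]
width: 0.078
```

Call:
{"method": "jog_arm", "body": {"moves": [[0,0,0,0,0,5,78],[0,0,0,0,0,15,78],[0,0,0,0,0,30,78],[0,0,0,0,0,40,78],[0,0,0,0,0,50,78],[0,0,0,0,0,50,78],[0,0,0,-20,0,20,78],[0,0,0,-40,-20,0,78],[0,0,0,-40,-40,0,78],[0,0,0,-40,-40,0,78],[0,0,0,-10,-40,0,78],[0,0,0,0,-20,0,78]]}}

```text
time: 20.25
tool_pos: [0.3845, -0.0761, 0.3149]
ee_rot: [3.141, -0.004, -0.291]
wrist_force: [1.2, 0.3, -0.1]
width: 0.0779
```

Call:
{"method": "jog_arm", "body": {"moves": [[0,0,0,0,-60,0,78],[0,0,0,0,-60,0,78],[0,0,0,0,-40,0,78],[0,0,0,0,0,0,78]]}}

```text
time: 20.75
tool_pos: [0.3852, -0.2369, 0.3139]
ee_rot: [3.141, -0.001, -0.293]
wrist_force: [-0.6, -0.2, -0.7]
width: 0.078
```

```bash
python3 - <<'E'
from h import *
im=snapshot("top");cv2.imwrite("pics/t5.png",cv2.resize(im[100:310,110:390,::-1],None,fx=2.7,fy=2.7,interpolation=2))
print(look_for("lid","top"))
im=snapshot("scene");cv2.imwrite("pics/s5.png",cv2.resize(im[140:340,90:430,::-1],None,fx=2.3,fy=2.3,interpolation=2))
print(look_for("lid","scene"))
print(proj("top",(.5357,.0852,.031)),proj("scene",(.5357,.0852,.031)))
E
python3 o.py
```

```text
[{'bbox': [195.2, 222.4, 216.7, 243.2], 'conf': 0.76}, {'bbox': [348.7, 199.1, 361.9, 213.1], 'conf': 0.72}, {'bbox': [333.8, 229.0, 353.6, 248.6], 'conf': 0.7}, {'bbox': [231.5, 168.6, 245.8, 181.7], 'conf': 0.59}]
[{'bbox': [273.2, 224.9, 291.0, 244.9], 'conf': 0.76}, {'bbox': [107.6, 266.3, 122.3, 285.7], 'conf': 0.64}, {'bbox': [255.9, 176.5, 275.7, 197.7], 'conf': 0.57}]
[203.71733505 231.68507797] [266.79303385 182.17865569]
[ 0.3857 -0.2338  0.3138] -0.288 [ 0.2  0.8 -0.3] [-0.033 -0.057  0.002] 0.0777 -0.383 0.003
```

View pics/t5.png

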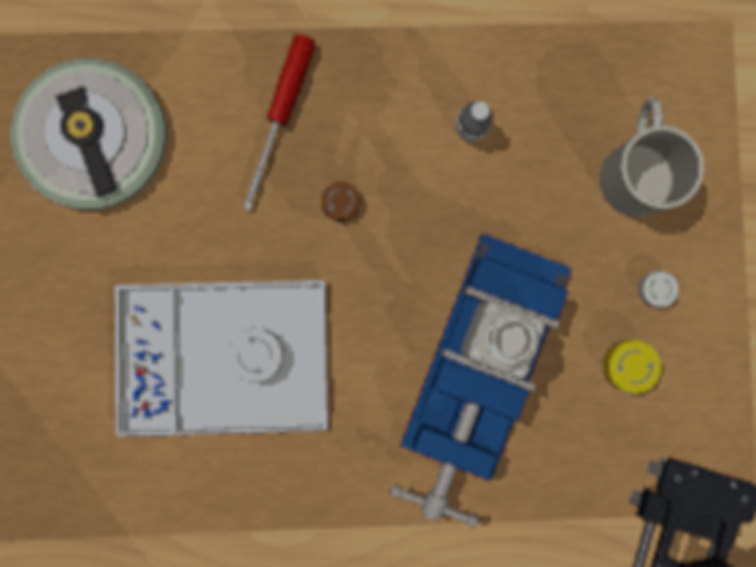

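View pics/s5.png

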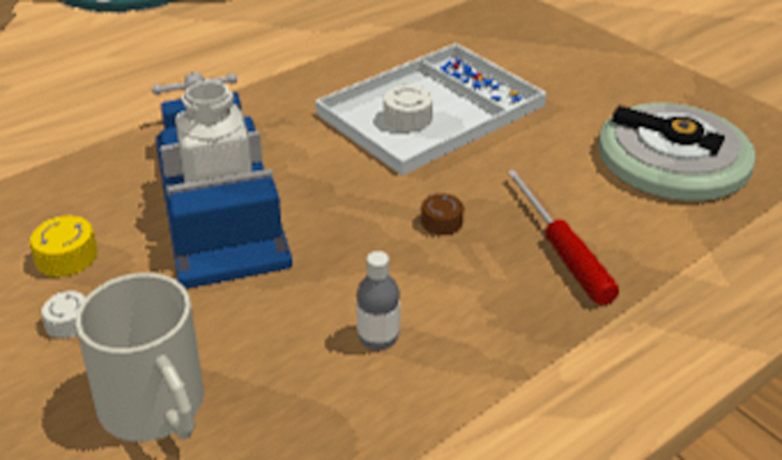

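The lid lies flat, top up, in the large compartment, at about (260,355) in the top crop and (408,105) in the scene crop. The jar neck is bare, everything else is where it was, and the arm is clear.

```bash
python3 -c "
from bench import *
print(close_job())"
```

```text
the job is handed in; nothing more can be done
None
```

The lid is off the jar and lies flat, top side up, in the large compartment of the parts tray, released at about (0.536, 0.085). The job was handed in about 21 s into the 64 s allowed.

- **Turning it off:** I gripped the larger white lid by its upper half and pressed it with about 8–9.6 N while turning it anticlockwise about 55°. A steady drag of 0.03–0.07 N m from roughly half-way through showed that the shell had taken hold. On the first light pull it came up with no noticeable force.
- **Setting it down:** It touched the tray floor at 2–3 N, then I opened the jaws and moved the arm clear.
- **Last checks:** The pictures from above and from the side show the lid top up on the floor, clear of the divider, and the jar's neck bare. The mug, kettle base, screwdriver, oil bottle and look-alike caps looked unmoved. The wrist force was near zero.
- **Uncertain points:** I could not see where the shell took hold, so that is inferred from the noisy torque readings. The fingers may have slipped about 0.7 mm on the lid while pressing. Different views put the lid's position up to about 3 mm apart, with no effect on the grip.

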